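Run down the wing nut of the tag clamp

TASK

Tighten the wooden tag clamp: push the wings of its red wing nut round clockwise (seen from above) with the fingertips, stroke after stroke, until the nut is all the way down on the bar and turns no further. Do not grip or force the nut, do not lift, tip or shove the clamp out of its place, and leave the stamp, the candle jar and the ribbon spool where they stand. Finish with the hand clear of everything.

Things in the scene. Friction and masses are not known exactly. Their poses are not given: they have to be found in the camera images.
- clamp: Tag clamp, 0.9 kg, loose on the table on rubber feet; pushed with over about 5 N it slides. Wooden base 124 (x) x 220 mm (y), top at z = 16 mm. Plywood fence at its back: face at x = +41 mm, 14 mm thick, top at z = 94 mm; no room to follow a wing round behind. Origin: centre of the underside, on the stud's axis; x points to the fence, -x is the open side roughly facing the robot, y left, z up.
- bar_top (a point): Middle of the top of the dark hold-down bar (30 mm in x, 196 mm in y), on the clamp's origin axis, 46 mm above the clamp's underside; a 2 mm steel washer lies on it. The bar holds two stacks of gift tags. The upright steel stud, 8 mm thick, rises here to 84 mm above the clamp's underside and carries the nut.
- wing_nut: Red wing nut on the stud. Origin: on the stud's axis at its underside; axes stay parallel to the clamp's and do not turn. Hub 10.5 mm radius, 16 mm high. Two opposite upright wings, 7 mm thick, reach 37 mm from the axis, 9 to 32 mm above this origin (outer 10 mm: from 12 mm up). It sinks 7 mm a turn; seated, this origin is 48 mm above the clamp's underside.
- nut_turn (a joint): Angle of the wing nut, rad; grows clockwise seen from above (tightening). 9.0 = seated on the washer, where it stops; starts between 0.3 and 2.3. At 0 the wings lie along the clamp's +y and -y; at v they have turned clockwise from there by v. About 0.02 N m of friction; it stays where it is left.
- wing_tip (a point): Outer end of one of the two wings (the one toward +y of the clamp at joint value 0), 37 mm from the axis and 20 mm above the nut's underside; turns with the nut.
- stamp: Bystander: wooden hand stamp, 29 x 43 mm foot, 75 mm high, standing loose; origin at the centre of its underside.
- jar: Bystander: plum-coloured candle jar with silver lid, 60 mm across, 60 mm high, standing loose; origin at the centre of its underside.
- spool: Bystander: orange ribbon spool lying flat, 76 x 71 x 26 mm, loose; origin at the centre of its underside.

How it is judged:
By the outcome, as a careful person would: the job done as asked, in the order asked, and still so for the second after the job is handed in, with the robot touching nothing.
It also fails if it takes over 61 s, if anything falls off the work surface, if the arm or the gripper's body presses on something with over 40 N, if the wrist force passes 120 N, or if a joint passes its speed limit or range.

ROBOT

A 6-joint arm with a two-finger parallel gripper is mounted at the origin on a cart in front of the work surface, level with it; the furniture and walls round the work are solid. World frame = base frame: x ahead of the robot, y to its left, z up, the work surface at z = 0. Lengths are in m, angles in degrees, forces in N, time in s.
With the tool pointing down it reaches from about 0.35 to 0.875 m from the base axis. Payload 4.2 kg.
Tool frame: the origin (TCP) lies midway between the tips of the shut fingers; the grasp point (between the pads) lies 19 mm behind it; y points along the fingers, z is the direction in which the jaws open and shut, and the axes are right-handed (so a half turn about y gives the same grasp; the last joint's range is limited). The gripper opens to 87 mm and grips with 3 to 60 N. Pads are 19 mm wide; open, the fingers measure 117 mm over their backs; the gripper's body (75 mm by 190 mm) begins 51 mm behind the grasp point.
Start: joints at [85.634, 22.042, 0.453, 0, -68.411, -14.817], TCP at [0.205, 0.59, 0.223] pointing down, gripper open.
Joint ranges: [-179.83, 179.83], [-69.29, 118.12], [-61.27, 80.66], [-181.25, 117.63], [-171.15, -9.14], [-177.46, 177.46]. Speed limits (degrees/s): [159.86, 159.86, 180, 180, 180, 180].

INTERFACE

Orientations are given as [roll, pitch, yaw] about the fixed x, y, z axes, in that order (R = Rz(yaw) Ry(pitch) Rx(roll)).
In Python, from workcell import env gives the robot as it stands. The module is installed in compiled form; this text tells all that it offers. Calls block until the motion is done:
- env.goto(position, orientation): joint-space move of the TCP to a pose.
- env.move_straight(position, rotation=None, rate=0.15, force_limit=None): straight line of the TCP; rotation=None keeps the orientation; rate is the mean speed in m/s. With force_limit (N) it stops when the force on the tool has changed by that much, and returns True; else False.
- env.set_joints(angles): joint-space move.
- env.gripper_to(opening, grasp_force=None): opening from 0.0 (shut) to 1.0 (fully open); grasp_force is the grip in N (None keeps the last); returns when the fingers have stopped.
- env.dwell(seconds).
- env.inverse_kinematics(position, orientation): joint angles nearest the present ones, or None.
- env.read_state(): the state.
- env.grab_frame(name): name is "side" or "top" or "wrist"; returns a dict with "image" (384x512x3 uint8, blue, green, red), "fx", "fy", "cx", "cy" (pixels), "position" and "orientation" of the camera in the world. Camera axes: x right, y up, looking along -z (the intrinsics and any distortion apply to the point x, -y, -z); pixel columns grow to the right and rows downward; lengths in m; the calibration is good to about 2 mm. A picture is of the moment at which its call begins. There is no depth.
A pose or a line that the arm cannot do raises env.Unreachable and nothing moves.
- env.close_job(): hands the job in, once; it reports no verdict.
Trained networks look in a picture, given as the dict that the camera call returned (one of the last four; its "shot" number tells which), for a name from the list of things; names that differ only in an ending like _2 or _b are one class to them, and where a whole thing is asked for, a point or a joint stands for the part that bears it (a point fixed in the world has none). Each returns a list of dicts, best first, with "score" (0 to 1); they miss things now and then, are a little off and sometimes report something else, mostly with a low value. They report only what shows in the picture. A call takes as long as a camera call.
- env.search_frame(picture, thing): "xyz" ([x, y, z] in m, in world coordinates, good to about 4 mm: the middle of the surface that is visible of it).
- env.trace(picture, thing): "mask" (384x512 bool, what is visible of it).
The state is a dict: "clock": time; "joint_positions": joint angles; "qvel": joint speeds; "joint_torque": joint torques, N m; "position": TCP position; "tool_rot": TCP orientation; "force": force on the tool from outside, world axes, zero at the start; "wrist_torque": the same for the moment, N m; "opening": opening from 0.0 (shut) to 1.0 (fully open).
Only numpy, scipy, OpenCV 4.12 (cv2) and the standard library are available. Lean on these libraries where they do the work, as an engineer would, in place of code of your own. Each camera call takes 0.05 s, during which the arm holds its last target. There are 200 camera calls.

## Working session

There is one attempt and no reset: what is moved stays moved. The work goes in short steps, each a Python script; the robot and the scene stay as the last script left them, time stands still between calls to the robot, and variables do not carry over. Pictures are saved under pics/ and viewed, about 8 in all and at most 12, crops included, and the job is handed in when it is done.

```bash
mkdir -p pics
cat > h.py <<'E'
from workcell import env
import numpy as np, cv2
from scipy.spatial.transform import Rotation as R
def Rm(o):
    o=np.array(o,float)
    if o.shape==(3,3): return o
    return (R.from_quat(o) if o.size==4 else R.from_euler('xyz',o,degrees=True)).as_matrix()
def proj(f,P):
    P=np.atleast_2d(P); c=(P-np.array(f['position']))@Rm(f['orientation'])
    return np.c_[f['cx']+f['fx']*c[:,0]/-c[:,2], f['cy']-f['fy']*c[:,1]/-c[:,2]]
def backz(f,uv,z):
    d=Rm(f['orientation'])@np.array([(uv[0]-f['cx'])/f['fx'],-(uv[1]-f['cy'])/f['fy'],-1])
    p=np.array(f['position']); return p+d*(z-p[2])/d[2]
E
python3 - <<'E'
from h import *
ims=[]
for n in ['top','side']:
    f=env.grab_frame(n); print(n,{k:f[k] for k in f if k!='image'})
    ims.append(f['image'])
    for t in ['clamp','bar_top','wing_nut','wing_tip','stamp','jar','spool']:
        r=env.search_frame(f,t); print(t,[(np.round(q['xyz'],3).tolist(),round(q['score'],2)) for q in r[:2]])
    cv2.imwrite(f'pics/{n}0.png',cv2.resize(f['image'],(800,600),interpolation=cv2.INTER_CUBIC))
print(env.read_state())
E
```

```text
top {'fx': 495.7440945808873, 'fy': 495.7440945808873, 'cx': 251.30697189577643, 'cy': 192.30825625752627, 'position': array([0.38080443, 0.01684106, 1.09137513]), 'orientation': array([  6.54348928,   0.18954397, -89.28205445]), 'shot': 1}
clamp [([0.559, 0.125, 0.033], 0.81)]
bar_top [([0.563, 0.122, 0.032], 0.57)]
wing_nut [([0.564, 0.125, 0.08], 0.61)]
wing_tip [([0.562, 0.12, 0.084], 0.51)]
stamp [([0.513, 0.292, 0.024], 0.75)]
jar [([0.567, -0.038, 0.061], 0.84)]
spool [([0.431, 0.128, 0.027], 0.63)]
side {'fx': 399.6215855860974, 'fy': 399.6215855860974, 'cx': 253.78715105935885, 'cy': 187.59030102629077, 'position': array([0.44446164, 0.67594147, 0.6641014 ]), 'orientation': array([  48.10335195,   -0.5569454 , -175.03561916]), 'shot': 2}
clamp [([0.558, 0.158, 0.037], 0.9)]
bar_top [([0.563, 0.154, 0.034], 0.63)]
wing_nut [([0.564, 0.132, 0.072], 0.84), ([0.56, 0.156, 0.035], 0.42)]
wing_tip [([0.561, 0.13, 0.076], 0.69)]
stamp [([0.513, 0.302, 0.024], 0.65)]
jar [([0.567, -0.015, 0.056], 0.71)]
spool [([0.424, 0.137, 0.026], 0.68)]
{'clock': 0.8, 'joint_positions': array([ 8.56336771e+01,  2.20394930e+01,  4.52492534e-01, -7.67047516e-05,
       -6.84131162e+01, -1.48193758e+01]), 'qvel': array([ 0.04597628, -0.01693179, -0.09251782,  0.08870081,  0.10009357,
       -0.07483013]), 'joint_torque': array([-7.49583648e-06, -3.90406358e+01,  1.87612545e+01,  4.22411665e+00,
        1.55316945e-02, -1.82822845e-05]), 'position': array([0.20533464, 0.5902709 , 0.22257202]), 'tool_rot': array([-8.99998689e+01, -3.91054299e-05,  1.60814273e+02]), 'force': array([-0.80635037, -0.4888733 ,  0.97645995]), 'wrist_torque': array([ 0.03548361, -0.01363945,  0.02045093]), 'opening': 1.001969247654448}
```

View pics/top0.png

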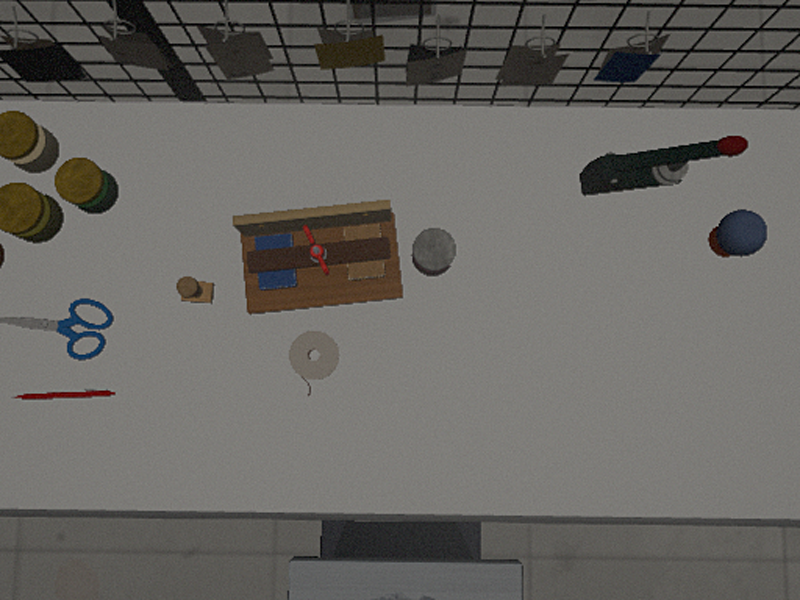

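View pics/side0.png

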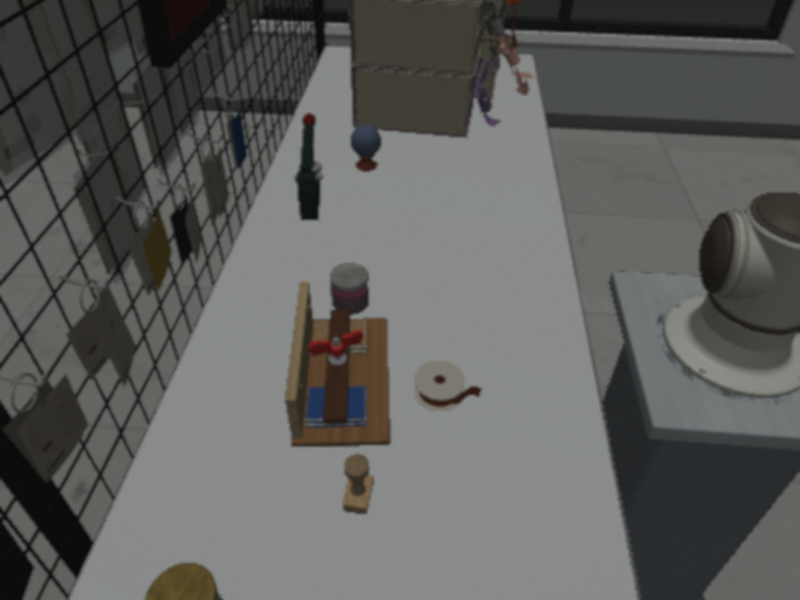

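Run:
```python
from h import *
f=env.grab_frame('top')
s=.64
a=backz(f,(248*s,313*s),.016);b=backz(f,(402*s,297*s),.016)
print(a,b,np.linalg.norm(a-b)); y=(a-b)/np.linalg.norm(a-b); x=np.array([y[1],-y[0],0]); print('yaw',np.degrees(np.arctan2(-y[0],y[1])),'org',(a+b)/2+.062*x)
p=backz(f,(307*s,227*s),.082);q=backz(f,(327*s,273*s),.082);print(p,q,(p+q)/2,np.linalg.norm(p-q),np.degrees(np.arctan2(*(p-q)[[1,0]])))
c=((p+q)/2)[:2]
env.goto([c[0],c[1],.26],[-90,0,0] if 0 else [-90,0,120])
env.gripper_to(37/87)
st=env.read_state();print(st['clock'],st['joint_positions'],st['position'],st['force'],st['wrist_torque'])
f=env.grab_frame('wrist');print({k:f[k] for k in f if k!='image'})
cv2.imwrite('pics/w1.png',cv2.resize(f['image'],(800,600),interpolation=cv2.INTER_CUBIC))
for yaw in (180,120,60,0,-60,-120): print(yaw,env.inverse_kinematics([c[0],c[1],.1],[-90,0,yaw]))
```

```text
[0.484063   0.22362007 0.016     ] [0.50915895 0.0089582  0.016     ] 0.2161238636083812
yaw 6.668135729539857 org [0.55819157 0.12348847 0.016     ]
[0.593263   0.13649561 0.082     ] [0.53192113 0.1085898  0.082     ] [0.56259206 0.1225427  0.082     ] 0.06739108816273018 24.46186194796155
4.025 [ 2.83989191e+01  1.58637357e+01 -3.16537091e+00 -1.09425171e-03
 -7.09698920e+01  1.59830023e+00] [0.56259959 0.12252743 0.25999339] [ 0.68160655 -0.83535611  0.18139226] [0.07973152 0.011263   0.04502965]
{'fx': 325.0815556431563, 'fy': 325.0815556431563, 'cx': 252.88167770865243, 'cy': 186.7233689274709, 'position': array([0.60160622, 0.05518631, 0.42111439]), 'orientation': array([-1.64883743e+01, -8.73105908e-03, -1.50130784e+02]), 'shot': 4}
180 [ 2.84012545e+01  2.39598957e+01 -1.59041828e+01  2.54444375e-14
 -5.01359214e+01  6.15987455e+01]
120 [ 28.40125447  23.95989572 -15.90418283   0.         -50.13592144
   1.59874553]
60 [ 28.40125447  23.95989572 -15.90418283   0.         -50.13592144
 -58.40125447]
0 [ 2.84012545e+01  2.39598957e+01 -1.59041828e+01 -2.54444375e-14
 -5.01359214e+01 -1.18401254e+02]
-60 None
-120 [ 2.84012545e+01  2.39598957e+01 -1.59041828e+01  2.54444375e-14
 -5.01359214e+01  1.21598746e+02]
```

View pics/w1.png

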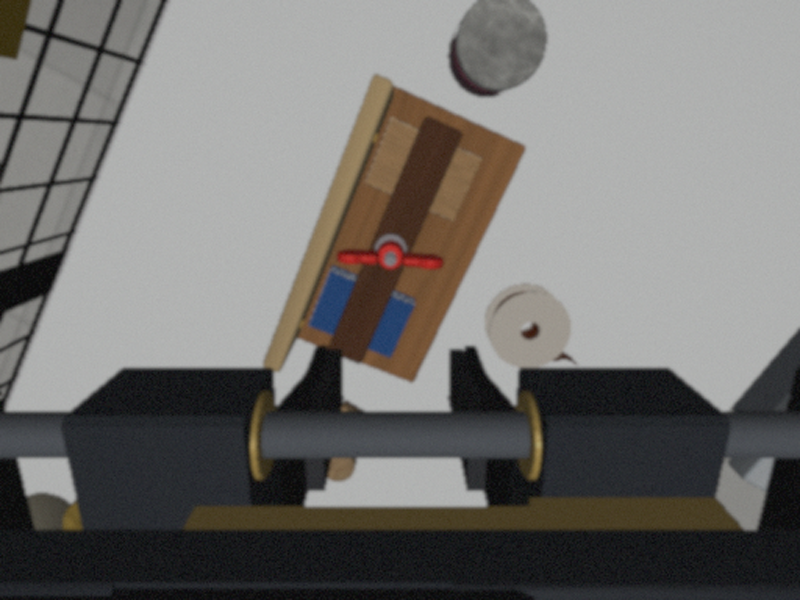

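Run:
```python
from h import *
f=env.grab_frame('wrist'); s=.64
print('stud',backz(f,np.array((390,258))*s,.084))
p=backz(f,np.array((339,257))*s,.08);q=backz(f,np.array((441,262.5))*s,.08);print((p+q)/2,np.linalg.norm(p-q),np.degrees(np.arctan2(*(p-q)[[1,0]])))
# base corners (near robot): right (524,147), left-bottom(413,381)
a=backz(f,np.array((413,381))*s,.016);b=backz(f,np.array((524,147))*s,.016);y=(a-b)/np.linalg.norm(a-b);x=np.array([y[1],-y[0],0])
print(np.linalg.norm(a-b),'yaw',np.degrees(np.arctan2(-y[0],y[1])),'org',(a+b)/2+.062*x)
m=env.trace(f,'wing_nut');mm=m[0]['mask'].astype(np.uint8);print(m[0]['score'],mm.sum(),cv2.minAreaRect(cv2.findNonZero(mm)))
g=f['image'].astype(int);red=((g[...,2]>90)&(g[...,1]<70)&(g[...,0]<80));red=red&(np.abs(np.arange(512)-250)<60)[None]&(np.abs(np.arange(384)-166)<40)[:,None]
pts=np.argwhere(red)[:,::-1].astype(np.float32);print(len(pts),cv2.minAreaRect(pts),pts.mean(0))
print('mid80',backz(f,pts.mean(0),.08))
d=cv2.fitLine(pts,cv2.DIST_L2,0,.01,.01).ravel();t=(pts-d[2:])@d[:2]
e=[backz(f,d[2:]+d[:2]*k,.084) for k in (t.min(),t.max())];print(e,np.degrees(np.arctan2(*(e[0]-e[1])[[1,0]])))
```

```text
stud [0.56678515 0.12270606 0.084     ]
[0.56571233 0.12455094 0.08      ] 0.07022497313883971 26.70744622262969
0.2142633841811166 yaw 7.027610487121275 org [0.56220598 0.12340593 0.016     ]
0.74 716 ((248.5, 162.0), (18.0, 69.0), 90.0)
701 ((232.80221557617188, 157.95718383789062), (59.92514419555664, 96.11109924316406), 72.47443389892578) [248.5164  163.95435]
mid80 [0.56801277 0.1229755  0.08      ]
[array([0.6163594 , 0.14783323, 0.084     ]), array([0.53515876, 0.10439448, 0.084     ])] 28.144808105522113
```

```bash
cat >> h.py <<'E'
C=[0.565,0.1228]
def J(a): return [-90,0,(a-90+180)%360-180]
def rot(target_J):
    """turn only joint 6 so that the jaw axis points at world angle target_J"""
    st=env.read_state(); q=np.array(st['joint_positions']); q[5]=target_J-90-q[0]; env.set_joints(q)
def show(tag=''):
    s=env.read_state(); print(tag,'t',round(s['clock'],2),'p',np.round(s['position'],4),'F',np.round(s['force'],2),'T',np.round(s['wrist_torque'],3),'q6',round(s['joint_positions'][5],1)); return s
E
python3 - <<'E'
from h import *
env.goto([*C,.14],J(266)); s=show()
print(s['opening'], env.move_straight([*C,.069],rate=.08,force_limit=5)); show('down')
for a in (250,235,215): rot(a); show(a)
f=env.grab_frame('wrist');cv2.imwrite('pics/w2.png',f['image'][:, :])
f=env.grab_frame('top');cv2.imwrite('pics/t2.png',cv2.resize(f['image'][100:230,130:300],None,fx=4,fy=4,interpolation=cv2.INTER_CUBIC))
E
```

```text
t 5.1 p [0.5655 0.123  0.1405] F [-0.16 -0.18  0.98] T [-0.035 -0.037 -0.016] q6 57.6
0.4256659272102345 False
down t 6.14 p [0.5655 0.123  0.0696] F [ 0.36 -0.31  0.11] T [ 0.002 -0.053  0.018] q6 57.7
250 t 7.32 p [0.5656 0.1231 0.0699] F [-0.22 -0.81  0.04] T [-0.07  -0.079  0.05 ] q6 131.6
235 t 7.67 p [0.5656 0.1231 0.0699] F [-0.62  0.06  0.86] T [-0.057 -0.064 -0.034] q6 116.8
215 t 8.1 p [0.5656 0.1231 0.0699] F [-0.29  0.22 -0.26] T [-0.001 -0.075 -0.003] q6 96.9
```

View pics/w2.png

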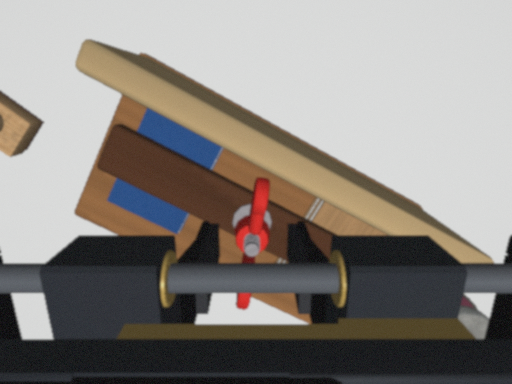

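The picture shows the jaws straddling the nut, with the wing line (260,185)→(243,305) almost perpendicular to them. My `rot` was off by 90° and turned the wrong way. It stopped about 10° short of the wings, and no torque showed. I'll fix that and do the first stroke.

```bash
sed -i 's/target_J-90-q\[0\]/target_J-180-q[0]/' h.py
python3 - <<'E'
from h import *
for a in (250,235,220,200): rot(a); show(a)
f=env.grab_frame('wrist');cv2.imwrite('pics/w3.png',f['image'])
E
```

```text
250 t 9.12 p [0.5656 0.1231 0.0699] F [ 0.74 -0.56  0.42] T [-0.029 -0.001 -0.021] q6 41.8
235 t 9.47 p [0.5657 0.1231 0.0699] F [-0.26 -0.21 -0.11] T [-0.004 -0.008  0.014] q6 26.9
220 t 9.83 p [0.5658 0.1231 0.0699] F [-0.98 -0.19 -0.33] T [ 0.048 -0.003 -0.004] q6 12.0
200 t 10.26 p [0.5658 0.123  0.07  ] F [-0.36  0.66 -0.47] T [ 0.097 -0.031 -0.058] q6 -8.0
```

View pics/w3.png

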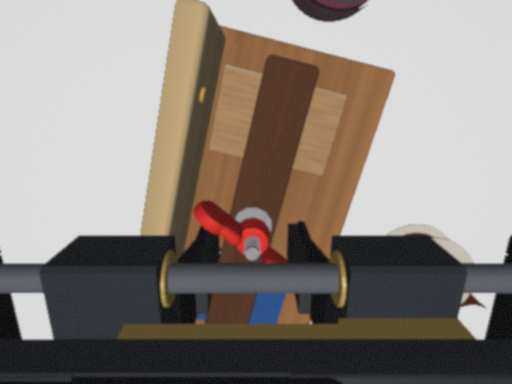

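Run:
```python
from h import *
for a in (160,120,80,40,46): rot(a); show(a)
env.move_straight([*C,.115],rate=.1)
env.goto([*C,.115],J(130)); env.goto([*C,.115],J(238)); s=show('rewound')
f=env.grab_frame('wrist');cv2.imwrite('pics/w4.png',f['image'])
```

```text
160 t 11.02 p [0.5661 0.1232 0.0701] F [ 1.02  0.66 -0.74] T [ 0.281 -0.201 -0.001] q6 -48.2
120 t 11.72 p [0.5659 0.123  0.0701] F [ 0.04 -0.61 -0.09] T [ 0.009 -0.193  0.059] q6 -88.2
80 t 12.43 p [0.5656 0.1229 0.0699] F [-1.81  0.72 -0.67] T [ 0.205  0.116 -0.009] q6 -128.2
40 t 13.14 p [0.5657 0.1229 0.07  ] F [-1.22  0.83 -0.65] T [ 0.211 -0.082  0.054] q6 -168.2
46 t 13.39 p [0.5659 0.1228 0.0702] F [0.39 0.81 0.81] T [-0.035 -0.197  0.016] q6 -162.4
rewound t 16.96 p [0.565  0.1228 0.115 ] F [-0.99 -0.02 -0.73] T [-0.024  0.009  0.004] q6 29.7
```

View pics/w4.png

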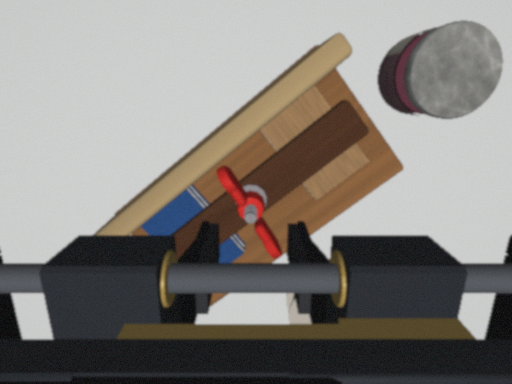

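Run:
```python
from h import *
if env.move_straight([*C,.064],rate=.08,force_limit=5): show('contact'); raise SystemExit
for a in (200,160,120,80,40,46): rot(a); show(a)
env.move_straight([*C,.115],rate=.1)
env.goto([*C,.115],J(130)); env.goto([*C,.115],J(238)); s=show('rewound')
f=env.grab_frame('wrist');cv2.imwrite('pics/w5.png',f['image'])
print(abs(f['image'].astype(int)-cv2.imread('pics/w4.png')).mean())
```

```text
200 t 18.47 p [0.5658 0.1233 0.0649] F [-0.19  0.67  2.01] T [ 0.377 -0.036  0.046] q6 -8.2
160 t 19.18 p [0.5661 0.1233 0.0651] F [0.24 0.65 0.14] T [ 0.266 -0.257  0.044] q6 -48.2
120 t 19.88 p [0.5659 0.1231 0.0651] F [ 0.28  0.31 -0.52] T [ 0.042 -0.09   0.014] q6 -88.2
80 t 20.59 p [0.5656 0.123  0.0649] F [-1.26  0.48 -0.51] T [ 0.236  0.08  -0.007] q6 -128.2
40 t 21.3 p [0.5657 0.123  0.065 ] F [-0.87  0.83 -0.6 ] T [ 0.215 -0.061 -0.   ] q6 -168.2
46 t 21.55 p [0.5659 0.1229 0.0652] F [-0.36  0.52  0.3 ] T [-0.026 -0.221 -0.011] q6 -162.4
rewound t 25.17 p [0.565  0.1228 0.115 ] F [-0.13 -0.3  -0.39] T [-0.007 -0.039  0.003] q6 29.7
2.2892608642578125
```

View pics/w5.png

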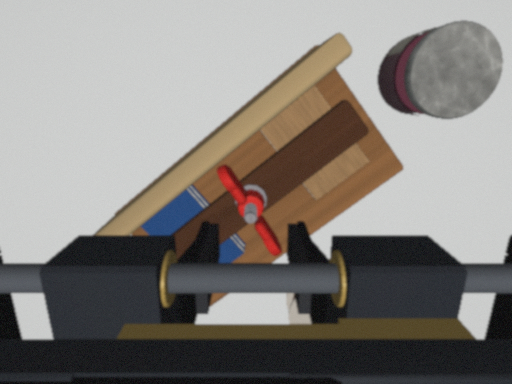

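```bash
cat > fin.py <<'E'
from h import *
def tz():
    v=[]
    for _ in range(5): env.dwell(.03); s=env.read_state(); v.append([s['wrist_torque'][2],s['joint_torque'][5],*s['force'][:2]])
    return np.mean(v,0)
E
python3 - <<'E'
from fin import *
if env.move_straight([*C,.061],rate=.08,force_limit=5): show('contact'); raise SystemExit
rot(200); rot(176); q=np.array(env.read_state()['joint_positions']); b=tz(); print(show(176)['clock'],np.round(b,3))
for a in np.arange(174,148,-2):
    q[5]=a-180-q[0]; env.set_joints(q); t=tz(); s=env.read_state()
    print(a,round(s['clock'],2),np.round(t,3),round(s['joint_positions'][5]-q[5],2))
    if abs(t[0])>.1 or abs(t[1]-b[1])>.12: break
f=env.grab_frame('wrist');cv2.imwrite('pics/w6.png',f['image'])
E
```

```text
176 t 27.37 p [0.566  0.1233 0.0621] F [ 0.54  0.65 -0.06] T [ 0.311 -0.177  0.007] q6 -32.2
27.3667 [ 0.004 -0.008  0.64   0.356]
174 27.78 [ 0.028 -0.018  0.368  1.106] 0.04
172 28.2 [ 0.003 -0.016  0.602  0.884] 0.03
170 28.62 [ 0.019 -0.016  0.752  0.609] 0.03
168 29.03 [ 0.016 -0.016  0.316  0.771] 0.03
166 29.45 [ 0.019 -0.017  0.113  0.494] 0.03
164 29.87 [ 0.04  -0.017  0.453  1.228] 0.03
162 30.28 [-0.004 -0.017  0.657  0.484] 0.03
160 30.7 [ 0.006 -0.017  0.549  0.614] 0.03
158 31.12 [ 0.02  -0.034  0.917  1.041] 0.03
156 31.53 [ 0.215 -0.241  1.949  1.604] 0.04
```

View pics/w6.png

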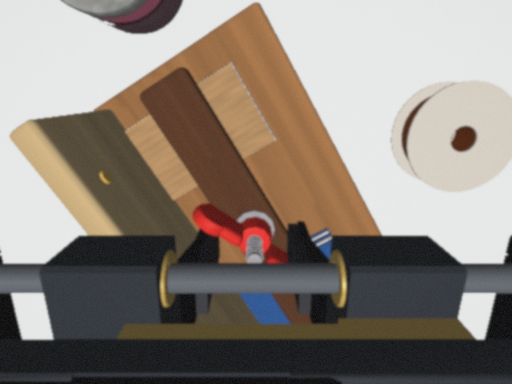

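The stop came at J≈157°, as predicted: joint torque rose from 0.017 to 0.24 N m with the wing against the finger. Next I back off, lift and check.

Run:
```python
from fin import *
rot(170); env.move_straight([*C,.115],rate=.1); env.goto([*C,.115],J(238)); show()
f=env.grab_frame('wrist'); a=f['image']; b=cv2.imread('pics/w5.png')
cv2.imwrite('pics/w7.png',np.hstack([b[:240,60:430],a[:240,60:430]]))
env.move_straight([*C,.26]); env.goto([.40,.12,.32],J(238)); show('clear')
f=env.grab_frame('top'); o=cv2.imread('pics/top0.png')
cv2.imwrite('pics/t7.png',np.hstack([cv2.resize(o,(512,384))[110:260,100:300],f['image'][110:260,100:300]]).repeat(2,0).repeat(2,1))
```

```text
t 33.69 p [0.5647 0.1227 0.1145] F [ 0.17 -0.28 -0.15] T [ 0.022  0.05  -0.018] q6 29.6
clear t 35.59 p [0.4003 0.1202 0.3196] F [0.85 0.1  0.31] T [ 0.019 -0.013 -0.051] q6 18.8
```

View pics/w7.png

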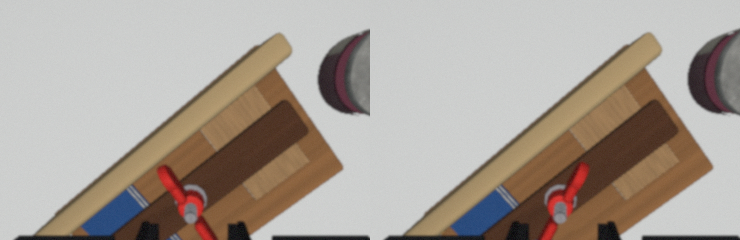

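View pics/t7.png

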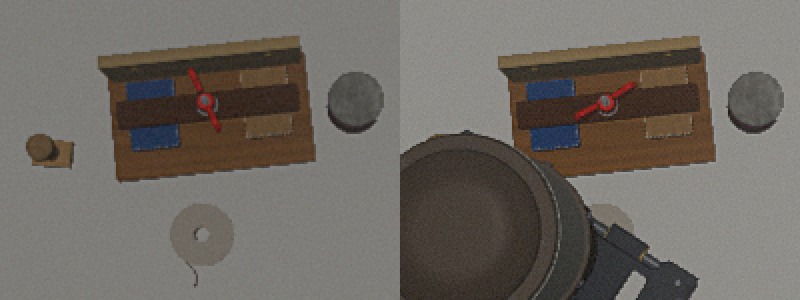

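```bash
python3 -c "
from h import *
env.dwell(.3); show(); env.close_job()"
```

```text
t 35.94 p [0.4005 0.12   0.3193] F [ 0.48  0.08 -0.77] T [-0.017  0.004  0.009] q6 18.8
the job is handed in; nothing more can be done
```

The wing nut is seated and the job is handed in at 35.9 s. I straddled the nut with the part-open fingers, centred on the stud, and pushed both wings round clockwise in three strokes. I lifted clear and turned the wrist back between strokes.

- **Seating:** on the last 2° step the wrist torque rose from a steady 0.02 N m to 0.24 N m. The wings finished at about -60° in the world frame, against -59° predicted for a joint value of 9.0. That is my estimate from camera images; there was no direct reading of the joint.
- **Clamp and bystanders:** the clamp and jar look unmoved between the before and after wrist pictures. The final top view shows the clamp in place, but the arm hid the stamp and most of the spool, so I did not confirm those two. I felt no contact with either.
- **Hand:** it finished well clear, about 0.32 m above the table.
- **Mistake along the way:** a 90° error in my first rotation command turned the fingers about 74° the wrong way while they were down beside the nut. By the geometry they stopped about 10° short of the wings. No torque showed, and the later strokes met the stop where expected.

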